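Meter one walnut into the cupcake mould

TASK

Two slide-gate nut feeders stand on the pastry board. At the one that is filled with walnuts and has a cupcake mould under it, pull the gate partway out by its upright handle so that just the farthest walnut drops into the mould and the other walnuts stay in, then push the gate fully shut and let go. Leave the gate of the other, shorter feeder alone.

Things in the scene. Friction and masses are not known exactly. Their poses are not given: they have to be found in the camera images.
- feeder: walnut feeder, fixed: box 154 mm long (x), 56 wide, clear sides, top 118 mm above the board, on 4 posts 100 mm apart across. Origin on the board under its centre; x points away from the handle, z up. Three 44 x 44 mm cells in a row along x, 5 mm dividers, a walnut in each. Their floor is the gate, upper face at 72 mm.
- feeder_gate (a joint): how far the walnut feeder's gate is drawn out towards the robot side, m: 0 shut (stop), 0.125 fully open (stop); starts ajar by 0 to 0.018. It slides level and uncovers the cell farthest from the handle first: that walnut drops at 34 to 40 mm, the middle one would at about 83 mm. Takes 2 to 3 N and stays where left.
- feeder_handle (a point): grip point of the walnut feeder's handle, an upright dark wooden block on the gate, 16 mm thick along the slide, 40 mm wide across, 72 to 130 mm above the board; the point is on its mid-line 18 mm below its top. Moves with the gate; shut, it is 65 mm from the box's end. Its x axis points level to the box (pushing shut is +x, pulling open -x), z up.
- mould: grey silicone cupcake mould standing loose under the feeder's farthest cell, 80 mm across its rim, 56 mm at its base, 40 mm high, wall 3 mm, floor 4 mm; origin at the centre of its underside, z up. It is already in place and need not be moved.
- nut_far: walnut in the cell farthest from the handle, a 34 mm ball of 13 g with a seam; origin at its centre
- nut_mid: the same kind of walnut in the middle cell (a third one lies in the cell next to the handle); origin at its centre; it starts 89 mm above the board
- spare_handle (a point): same point and axes on the same kind of handle of the other feeder, to be left alone: a like fixed box but only 105 mm long, two cells, empty, no mould under it; its gate starts ajar by 0 to 18 mm and stays so. Which feeder stands left and which right varies.
Mind the look-alikes: they are no part of the job. Leave any red look-alike of the nut_mid alone.

How it is judged:
By the outcome, as a careful person would: the job done as asked, in the order asked, and still so for the second after the job is handed in, with the robot touching nothing.
It also fails if it takes over 35 s, if anything falls off the work surface, if the arm or the gripper's body presses on something with over 40 N, if the wrist force passes 120 N, or if a joint passes its speed limit or range.

ROBOT

A 7-joint arm with a two-finger parallel gripper is mounted at the origin on the work surface. World frame = base frame: x ahead of the robot, y to its left, z up, the work surface at z = 0. Lengths are in mm, angles in rad, forces in N, time in s.
With the tool pointing down it reaches from about 425 to 950 mm from the base axis. Payload 4.7 kg.
Tool frame: the origin (TCP) lies on the centre line of the jaws, within the pads' length; the fingertips stand 22 mm ahead of it and the grasp point (between the pads) lies 3 mm ahead of it; z points along the fingers, y is the direction in which the jaws open and shut (so a half turn about z gives the same grasp; the last joint's range is limited). The gripper opens to 85 mm and grips with 20 to 120 N. Pads are 22 mm wide; open, the fingers measure 114 mm over their backs; the gripper's body (76 mm by 85 mm) begins 54 mm behind the grasp point. The pads swing forward as they close: fully open they stand 13 mm farther back than shut.
Start: joints at [1.093, 0.469, -0.049, 1.532, 0.024, 1.141, -0.082], TCP at [292.917, -608.149, 253.335] pointing down, gripper open.
Joint ranges: [-2.59, 2.59], [-0.33, 1.99], [-1.39, 1.29], [0.1, 2.45], [-1.04, 4.18], [0.21, 1.99], [-2.66, 2.66]. Speed limits (rad/s): [2.57, 2.57, 3.14, 3.14, 3.14, 3.14, 3.14].

INTERFACE

Orientations are given as [roll, pitch, yaw] about the fixed x, y, z axes, in that order (R = Rz(yaw) Ry(pitch) Rx(roll)).
In Python, from rig import ctrl gives the robot as it stands.
- The arm moves only by the shell command python3 -m pendant 'ROWS' [FORCE]. ROWS is JSON, a list of rows, each a list of 7 numbers: the shift along the tool's x, y, z in cm, then the turn, a rotation vector about the tool's x, y, z in degrees, then the closure in counts, from 0 (fully open) to 255 (shut). In form: [[x, y, z, wx, wy, wz, fingers], ...]. A call has 1 to 12 rows; each row shifts and turns the commanded pose from where the row before left it, along the tool's axes as they then stand; what a row does not reach is not made up. A row lasts 1/12 s, in which the tool goes at most 41.7 mm and 7.16 degrees, less where a joint would pass 70% of its speed; a pose out of reach is approached as far as the arm can. A call is refused whole if a number of a shift passes 4.17 or a number of a turn 7.16, either way. A call with a gripper value outside its range is refused whole. The fingers move at their own pace and stop on an object; FORCE is the grip in N (left out, the last holds). Time passes only in rows, so rows that do not move let the fingers close. It gives the time, the measured TCP pose, the force and the opening at its end, in the units of the state.
- ctrl.get_obs(): the state, without advancing time (a new reading comes with each control period).
- ctrl.get_image(name): name is "scene" or "side" or "wrist"; returns the picture (384x512x3 uint8, red, green, blue); there is no depth.
- ctrl.calibration(name): a dict with "fov_y" (degrees; the focal length in pixels is half the picture's height over the tangent of half this angle, whatever the lens; pixels are square), "cx", "cy" (the principal point, pixels), "dist_coeffs" ([k1, k2, p1, p2, k3] as OpenCV has them; the pictures are not rectified), "rvec" (rotation vector, rad) and "tvec" (3), from world to camera coordinates, as OpenCV has them. Camera axes: x right, y down, z forward; pixel columns grow to the right and rows downward; lengths in mm; the calibration is good to about 2 mm. A picture is of the moment at which its call begins: read the wrist's pose just before it. calibration takes no time and is no camera call; for the wrist camera it gives the pose at the moment of the call.
- ctrl.close_job(): hands the job in, once; it reports no verdict.
The state is a dict: "time": time; "qpos": joint angles; "joint_velocities": joint speeds; "effort": joint torques, N m; "position": TCP position; "eef_rot": TCP orientation; "ft_force": force on the tool from outside, world axes, zero at the start; "moment": the same for the moment, N m; "width": opening from 0.0 (shut) to 1.0 (fully open).
Only numpy, scipy, OpenCV 4.12 (cv2) and the standard library are available. Lean on these libraries where they do the work, as an engineer would, in place of code of your own. Each camera call takes 0.05 s, during which the arm holds its last target.

## Working session

There is one attempt and no reset: what is moved stays moved. The work goes in short steps, Python scripts to look and compute and a shell command to move; the robot and the scene stay as the last step left them, time stands still between calls to the robot, and variables do not carry over. Pictures are saved under pics/ and viewed, and the job is handed in when it is done.

```bash
ls; mkdir -p pics; python3 - <<'E'
from rig import ctrl
import cv2
o=ctrl.get_obs(); print({k:o[k] for k in('time','position','eef_rot','ft_force','width')})
for n in('scene','side'):
    cv2.imwrite(f'pics/{n}0.png',ctrl.get_image(n)[:,:,::-1]); print(n,ctrl.calibration(n))
E
```

```text
pics
{'time': 0.0, 'position': array([ 292.60542414, -607.6448144 ,  252.24557248]), 'eef_rot': array([-3.13956961e+00,  1.16705421e-04,  4.48825424e-01]), 'ft_force': array([ 0.66009148,  0.51077683, -0.26891459]), 'width': 0.9934361525552051}
scene {'fov_y': 49.91055471267617, 'cx': 255.86867596062922, 'cy': 185.16103488872812, 'dist_coeffs': array([-0.13551177,  0.        ,  0.        ,  0.        ,  0.        ]), 'rvec': array([ 1.43655906,  2.2718642 , -0.78040515]), 'tvec': array([ 279.57789568, -377.47028481, 1351.53448231])}
side {'fov_y': 51.24691507949847, 'cx': 256.905381547362, 'cy': 191.99820045496753, 'dist_coeffs': array([-0.02755337,  0.        ,  0.        ,  0.        ,  0.        ]), 'rvec': array([ 2.43413559, -0.14979699,  0.03381585]), 'tvec': array([-598.19093059,  121.50279206,  924.01784592])}
```

View pics/scene0.png

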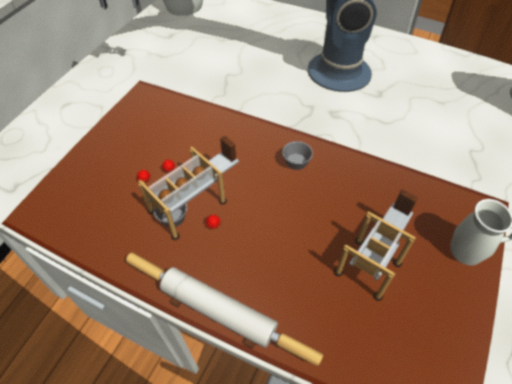

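View pics/side0.png

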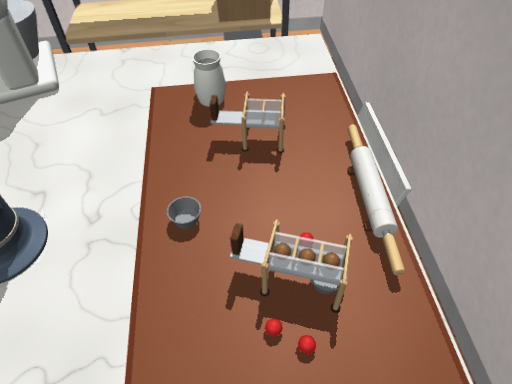

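```bash
cat > h.py <<'E'
import numpy as np, cv2
from rig import ctrl
def cam(n,c=None):
    c=c or ctrl.calibration(n); f=192/np.tan(np.radians(c['fov_y']/2))
    K=np.array([[f,0,c['cx']],[0,f,c['cy']],[0,0,1]]); return K,c['dist_coeffs'],c['rvec'],c['tvec']
def ray(C,p):
    K,d,r,t=C; u=cv2.undistortPoints(np.array([[p]],float),K,d)[0,0]
    R=cv2.Rodrigues(r)[0]; return -R.T@t, R.T@np.array([u[0],u[1],1])
def atz(C,p,z):
    o,d=ray(C,p); return o+d*(z-o[2])/d[2]
def tri(obs):
    A=np.zeros((3,3));b=np.zeros(3)
    for C,p in obs:
        o,d=ray(C,p); d=d/np.linalg.norm(d); M=np.eye(3)-np.outer(d,d); A+=M;b+=M@o
    x=np.linalg.solve(A,b); res=[]
    for C,p in obs:
        res.append(np.round(proj(C,x)-p,1))
    return x,res
def proj(C,X):
    return cv2.projectPoints(np.array([X],float).reshape(-1,1,3),C[2],C[3],C[0],C[1])[0].reshape(-1,2)
E
python3 - <<'E'
import cv2
a=cv2.imread('pics/scene0.png')[125:250,125:250]; cv2.imwrite('pics/sc_c.png',cv2.resize(a,None,fx=4.8,fy=4.8,interpolation=2))
a=cv2.imread('pics/side0.png')[210:320,220:365]; cv2.imwrite('pics/si_c.png',cv2.resize(a,None,fx=5,fy=5,interpolation=2))
from h import *
print(atz(cam('scene'),(228,150),120),atz(cam('side'),(237,236),120))
E
```

```text
[ 566.85501213 -111.82825213  120.        ] [ 549.81228751 -128.11054305  120.        ]
```

View pics/sc_c.png

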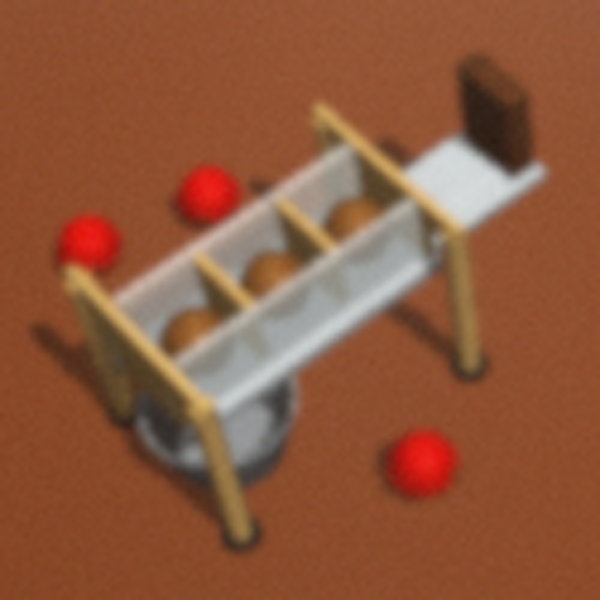

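View pics/si_c.png

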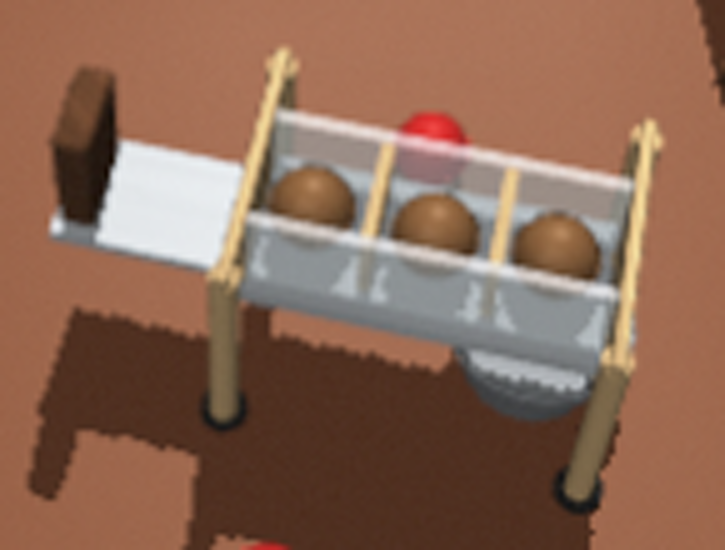

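```bash
python3 - <<'E'
from h import *
S,D=cam('scene'),cam('side')
s=lambda p:((np.array(p)+.5)/4.8-.5+125); d=lambda p:((np.array(p)+.5)/5-.5+[220,210])
P={'nearL':((462,228),(282,58)),'nearR':((320,110),(225,275)),'farL':((205,408),(650,130)),'farR':((72,272),(620,360)),
'htop':((496,82),(86,104)),'footNR':(None,(223,410)),'footFR':((122,412),(578,490)),'footNL':((470,366),None),'footFL':((240,536),None)}
for k,(a,b) in P.items():
    if a and b:
        x,r=tri([(S,s(a)),(D,d(b))]); print(k,x.round(1),r)
    if 'foot' in k:
        if a:print(k,atz(S,s(a),4).round(1))
        if b:print(k,atz(D,d(b),4).round(1))
E
```

```text
nearL [630.9 -97.7 114.5] [array([[-0.4,  0.2]]), array([[-0.4, -0.3]])]
nearR [ 595.3 -196.7  117.6] [array([[-0.1,  0. ]]), array([[-0.1, -0.1]])]
farL [ 770.4 -151.8  114.5] [array([[-0.,  0.]]), array([[-0., -0.]])]
farR [ 733.1 -249.8  117.1] [array([[ 0.3, -0.1]]), array([[0.4, 0.2]])]
htop [ 550.3 -120.5  128.6] [array([[-0.1,  0.1]]), array([[-0.1, -0.1]])]
footNR [ 594.8 -195.3    4. ]
footFR [ 734.2 -248.6    2.9] [array([[ 0.5, -0.2]]), array([[0.6, 0.3]])]
footFR [ 735.8 -248.7    4. ]
footFR [ 732.9 -248.4    4. ]
footNL [ 632.9 -100.     4. ]
footFL [ 771.9 -153.7    4. ]
```

```bash
python3 -m pendant '[[0,0,0,0,0,6.68,0],[0,0,0,0,0,6.68,0],[0,0,0,0,0,6.68,0],[0,0,0,0,0,6.68,0],[0,0,0,0,0,6.68,0],[0,0,0,0,0,6.68,0],[0,0,0,0,0,6.68,0]]' 30; cat >> h.py <<'E'
from scipy.spatial.transform import Rotation as Ro
def to(target):
    o=ctrl.get_obs(); R=Ro.from_euler('xyz',o['eef_rot']).as_matrix()
    print('t',o['time'],'pos',o['position'].round(1),'rot',np.degrees(o['eef_rot']).round(2),'F',o['ft_force'].round(1),'w',round(o['width'],3))
    print('shift tool cm',(R.T@(np.array(target)-o['position'])/10).round(2))
E
python3 -c "
from h import *
to([550,-121.5,230])"
```

```text
time: 0.68
position: [292.8, -607.8, 252.7]
eef_rot: [-3.141, 0.001, -0.373]
ft_force: [-0.2, -0.6, -0.1]
width: 0.995
t 0.6833 pos [ 292.8 -607.8  252.7] rot [-1.7996e+02  5.0000e-02 -2.1380e+01] F [-0.2 -0.6 -0.1] w 0.995
shift tool cm [  6.23 -54.66   2.31]
```

```bash
python3 -m pendant '[[0.3,-2.4,0,0,0,0,0],[0.3,-2.4,0,0,0,0,0],[0.3,-2.4,0,0,0,0,0],[0.3,-2.4,0,0,0,0,0],[0.3,-2.4,0,0,0,0,0],[0.3,-2.4,0,0,0,0,0],[0.3,-2.4,0,0,0,0,0],[0.3,-2.4,0,0,0,0,0],[0.3,-2.4,0,0,0,0,0],[0.3,-2.4,0,0,0,0,0],[0.3,-2.4,0,0,0,0,0],[0.3,-2.4,0,0,0,0,0]]' && python3 -m pendant '[[0.3,-2.4,0,0,0,0,0],[0.3,-2.4,0,0,0,0,0],[0.3,-2.4,0,0,0,0,0],[0.3,-2.4,0,0,0,0,0],[0.3,-2.4,0,0,0,0,0],[0.3,-2.4,0,0,0,0,0],[0.3,-2.4,0,0,0,0,0],[0.3,-2.4,0,0,0,0,0]]'
python3 - <<'E'
from h import *
to([550,-121.5,230])
c=ctrl.calibration('wrist'); im=ctrl.get_image('wrist'); cv2.imwrite('pics/w1.png',im[:,:,::-1])
import pickle; pickle.dump(c,open('w1.pkl','wb'))
E
```

```text
time: 1.68
position: [430.1, -351.0, 253.0]
eef_rot: [-3.141, 0.001, -0.367]
ft_force: [0.2, 0.5, 0.4]
width: 0.996
time: 2.35
position: [521.4, -180.5, 253.0]
eef_rot: [3.141, 0.001, -0.367]
ft_force: [0.3, -0.6, 0.5]
width: 0.997
t 2.35 pos [ 521.4 -180.5  253. ] rot [ 1.7999e+02  4.0000e-02 -2.1050e+01] F [ 0.3 -0.6  0.5] w 0.997
shift tool cm [ 0.55 -6.54  2.29]
```

View pics/w1.png

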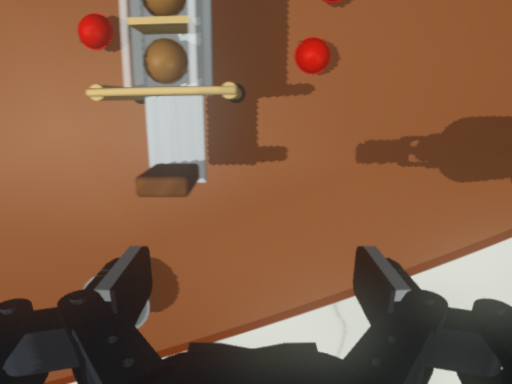

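```bash
python3 -m pendant '[[0.14,-1.6,0,0,0,0,0],[0.14,-1.6,0,0,0,0,0],[0.14,-1.6,0,0,0,0,0],[0.14,-1.7,0,0,0,0,0],[0,0,0,0,0,0,0]]'
python3 - <<'E'
from h import *
c=ctrl.calibration('wrist'); im=ctrl.get_image('wrist'); cv2.imwrite('pics/w2.png',im[:,:,::-1])
import pickle; pickle.dump(c,open('w2.pkl','wb'))
a=cv2.imread('pics/w1.png')[70:210,80:250]; cv2.imwrite('pics/w1c.png',cv2.resize(a,None,fx=4,fy=4,interpolation=2))
a=im[60:210,170:340,::-1]; cv2.imwrite('pics/w2c.png',cv2.resize(a,None,fx=4,fy=4,interpolation=2))
to([550,-121.5,116])
E
```

```text
time: 2.82
position: [551.0, -119.1, 253.0]
eef_rot: [-3.139, 0.001, -0.362]
ft_force: [0.3, 0.4, -0.2]
width: 1.001
t 2.8667 pos [ 550.2 -121.2  252.9] rot [-1.7997e+02  4.0000e-02 -2.0830e+01] F [-0.2 -0.3  0.6] w 1.0
shift tool cm [1.000e-02 4.000e-02 1.369e+01]
```

View pics/w2.png

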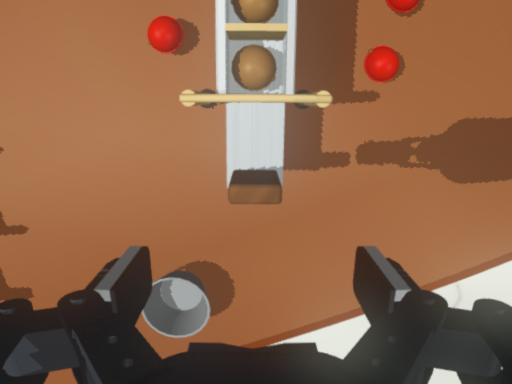

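View pics/w2c.png

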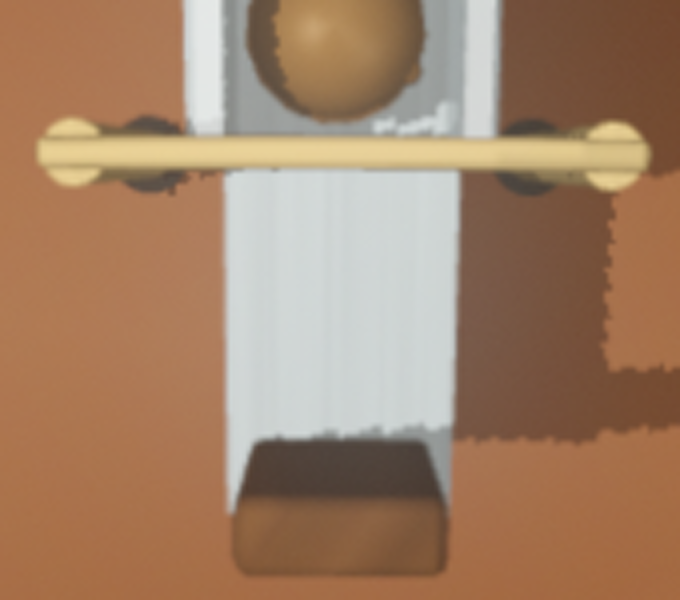

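View pics/w1c.png

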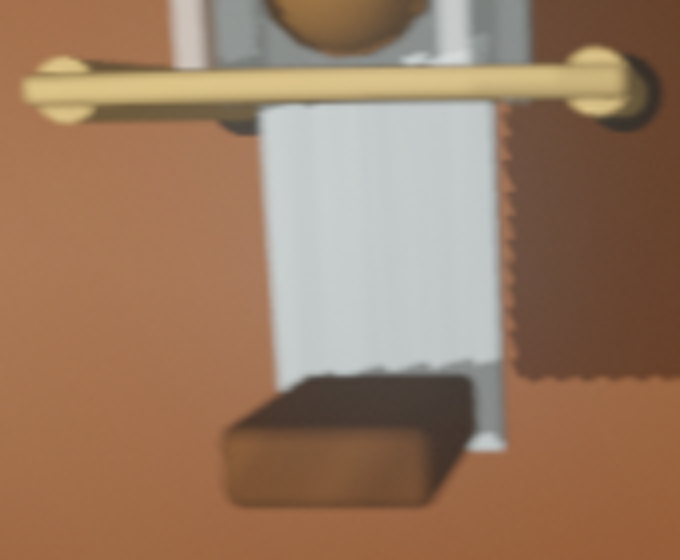

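```bash
python3 - <<'E'
from h import *
import pickle
A=cam('w',pickle.load(open('w1.pkl','rb')));B=cam('w',pickle.load(open('w2.pkl','rb')))
S,D=cam('scene'),cam('side')
a=lambda p:((np.array(p)+.5)/4-.5+[80,70]); b=lambda p:((np.array(p)+.5)/4-.5+[170,60])
s=lambda p:((np.array(p)+.5)/4.8-.5+125); d=lambda p:((np.array(p)+.5)/5-.5+[220,210])
for p,q,r,t in [((328,468),(341,536),(496,82),(86,104)),((65,90),(72,152),(320,110),(225,275))[:4],((595,80),(613,155),(462,228),(282,58))]:
    x,e=tri([(A,a(p)),(B,b(q))]); print('wrist',x.round(1),e)
    x,e=tri([(A,a(p)),(B,b(q)),(S,s(r)),(D,d(t))]); print('all',x.round(1),e)
for p in [(72,152),(613,155)]: print(atz(B,b(p),118))
for p in [(235,497),(447,497),(235,575),(447,575)]: print(atz(B,b(p),130))
E
```

```text
wrist [ 549.7 -120.2  130.3] [array([[ 0. , -0.2]]), array([[-0. ,  0.2]])]
all [ 549.9 -120.2  128.7] [array([[ 0.5, -0.8]]), array([[-0.1, -0.5]]), array([[ 0.1, -0. ]]), array([[-0.4, -0.2]])]
wrist [631.3 -98.4 114.7] [array([[-0., -0.]]), array([[-0.,  0.]])]
all [ 617.8 -148.6  149.5] [array([[ 54.2, -11.7]]), array([[71.5, -9. ]]), array([[11.2,  3.6]]), array([[  8.4, -32.3]])]
wrist [ 596.  -190.6  115.8] [array([[-0.,  0.]]), array([[ 0., -0.]])]
all [ 609.6 -151.5  125.6] [array([[-60. ,   2.2]]), array([[-56.3,   1. ]]), array([[-16.7, -16.8]]), array([[-7.1, 19.9]])]
[631.0843219  -99.00229543 118.        ]
[ 596.12283192 -190.20930741  118.        ]
[ 563.45357682 -104.81043937  130.        ]
[ 549.85599225 -140.88206934  130.        ]
[549.6847301  -99.32009637 130.        ]
[ 535.87589072 -135.95791321  130.        ]
```

```bash
python3 -m pendant '[[0,0,2,0,0,0,0],[0,0,2,0,0,0,0],[0,0,2,0,0,0,0],[0,0,2,0,0,0,0],[0,0,2,0,0,0,0],[0,0,2,0,0,0,0],[0,0,1.7,0,0,0,0],[0,0,0,0,0,0,0],[0,0,0,0,0,0,0]]'
python3 - <<'E'
from h import *
to([549.9,-120.3,115])
for n in('scene','side','wrist'):
    im=ctrl.get_image(n)[:,:,::-1]
    if n!='wrist':
        x,y=(130,100) if n=='scene' else (190,170); im=cv2.resize(im[y:y+150,x:x+170],None,fx=4,fy=4,interpolation=2)
    cv2.imwrite(f'pics/d_{n}.png',im)
to([549.9,-120.3,115])
E
```

```text
time: 3.62
position: [548.9, -124.2, 115.7]
eef_rot: [3.14, 0.002, -0.369]
ft_force: [0.1, 1.1, 0.8]
width: 0.998
t 3.6167 pos [ 548.9 -124.2  115.7] rot [ 1.7994e+02  1.2000e-01 -2.1130e+01] F [0.1 1.1 0.8] w 0.998
shift tool cm [-0.04 -0.4   0.07]
t 3.7667 pos [ 550.6 -123.8  117.7] rot [-1.7999e+02 -1.4000e-01 -2.1080e+01] F [-0.1 -0.   0.1] w 1.002
shift tool cm [-0.19 -0.3   0.27]
```

View pics/d_side.png

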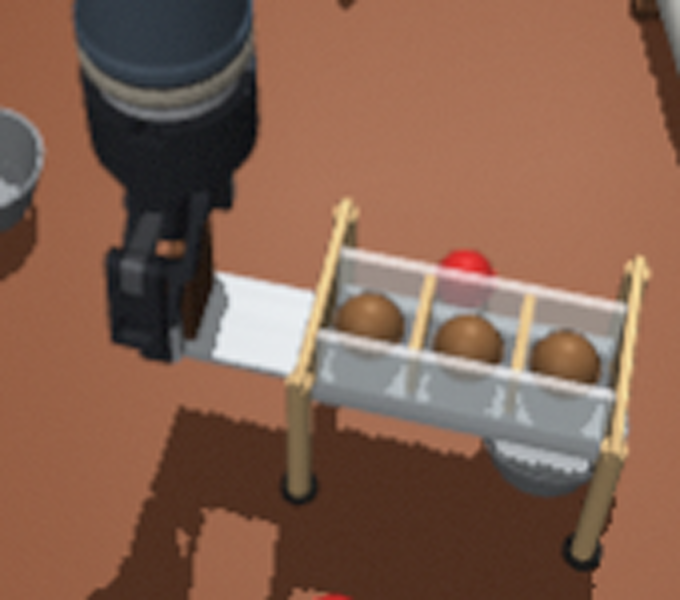

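View pics/d_wrist.png

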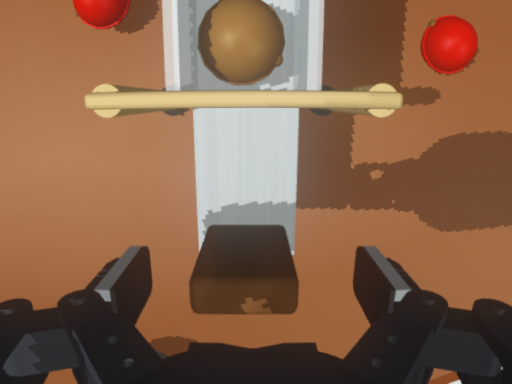

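```bash
python3 -m pendant '[[-0.1,-0.35,0.1,0,0,0,0],[0,0,0,0,0,0,0],[0,0,0,0,0,0,255],[0,0,0,0,0,0,255],[0,0,0,0,0,0,255],[0,0,0,0,0,0,255],[0,0,0,0,0,0,255],[0,0,0,0,0,0,255],[0,0,0,0,0,0,255],[0,0,0,0,0,0,255]]' 40
python3 - <<'E'
from h import *
to([549.9,-120.3,115])
for n in('wrist',):
    im=ctrl.get_image(n)[:,:,::-1]
    cv2.imwrite(f'pics/e_{n}.png',im)
to([549.9,-120.3,115])
E
```

```text
time: 4.6
position: [550.0, -120.3, 115.7]
eef_rot: [3.141, -0.0, -0.368]
ft_force: [-2.2, -3.0, 5.3]
width: 0.464
t 4.6 pos [ 550.  -120.3  115.7] rot [ 1.7994e+02 -1.0000e-02 -2.1060e+01] F [-2.2 -3.   5.3] w 0.464
shift tool cm [-0.01  0.    0.07]
t 4.65 pos [ 550.  -120.3  115.7] rot [ 1.7994e+02 -1.0000e-02 -2.1060e+01] F [-2.6 -3.   4.4] w 0.459
shift tool cm [-0.01  0.    0.07]
```

View pics/e_wrist.png

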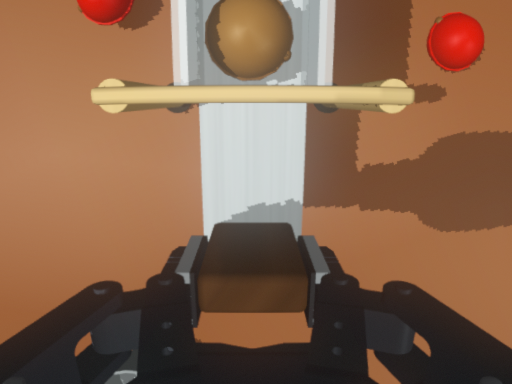

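```bash
python3 -m pendant '[[-0.5,0,0,0,0,0,255],[-0.5,0,0,0,0,0,255],[-0.5,0,0,0,0,0,255],[-0.5,0,0,0,0,0,255],[-0.5,0,0,0,0,0,255],[-0.5,0,0,0,0,0,255],[-0.5,0,0,0,0,0,255],[-0.5,0,0,0,0,0,255],[-0.5,0,0,0,0,0,255],[-0.5,0,0,0,0,0,255],[0,0,0,0,0,0,255],[0,0,0,0,0,0,255]]'
python3 - <<'E'
from h import *
to([549.9,-120.3,115])
for n in('scene','side'):
    im=ctrl.get_image(n)[:,:,::-1]
    x,y=(110,110) if n=='scene' else (200,180); im=cv2.resize(im[y:y+150,x:x+170],None,fx=4,fy=4,interpolation=2)
    cv2.imwrite(f'pics/f_{n}.png',im)
E
```

```text
time: 5.65
position: [502.3, -101.8, 115.7]
eef_rot: [3.14, 0.001, -0.368]
ft_force: [-2.8, -4.4, 8.2]
width: 0.462
t 5.65 pos [ 502.3 -101.8  115.7] rot [ 1.7993e+02  6.0000e-02 -2.1060e+01] F [-2.8 -4.4  8.2] w 0.462
shift tool cm [5.11 0.01 0.06]
```

View pics/f_side.png

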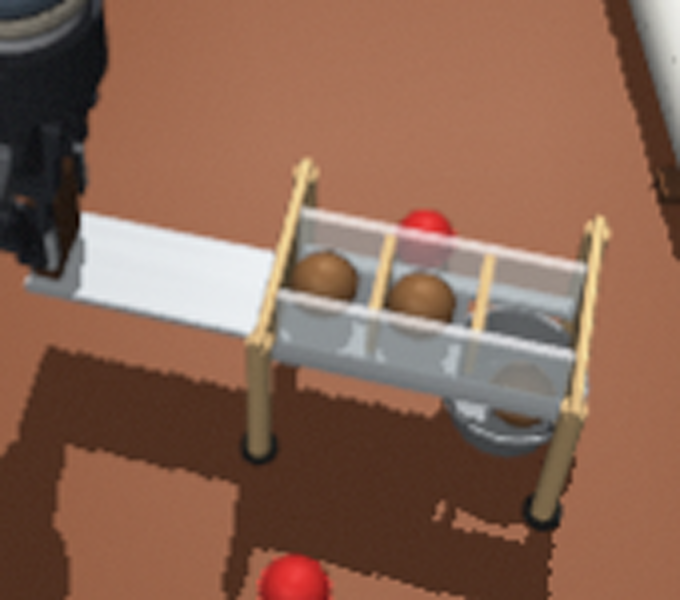

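View pics/f_scene.png

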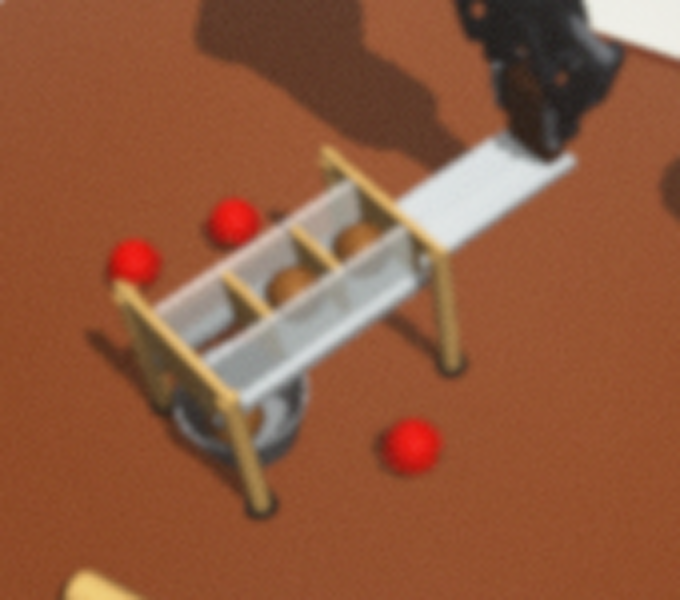

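The far walnut is in the mould and the other two are still in. Now I'll push the gate shut.

```bash
python3 -m pendant '[[0.5,0,0,0,0,0,255],[0.5,0,0,0,0,0,255],[0.5,0,0,0,0,0,255],[0.5,0,0,0,0,0,255],[0.5,0,0,0,0,0,255],[0.5,0,0,0,0,0,255],[0.5,0,0,0,0,0,255],[0.5,0,0,0,0,0,255],[0.5,0,0,0,0,0,255],[0.3,0,0,0,0,0,255],[0.2,0,0,0,0,0,255],[0,0,0,0,0,0,255]]'
python3 -m pendant '[[0.1,0,0,0,0,0,255],[0,0,0,0,0,0,255]]'
python3 -m pendant '[[0.1,0,0,0,0,0,255],[0,0,0,0,0,0,255]]'
```

```text
time: 6.75
position: [549.5, -120.1, 115.7]
eef_rot: [3.14, 0.001, -0.368]
ft_force: [-2.0, -4.1, 6.1]
width: 0.459
time: 6.92
position: [550.1, -120.3, 115.7]
eef_rot: [3.14, 0.001, -0.368]
ft_force: [-3.5, -3.9, 7.4]
width: 0.462
time: 7.08
position: [550.9, -120.6, 115.7]
eef_rot: [3.14, 0.001, -0.368]
ft_force: [-3.8, -4.3, 6.5]
width: 0.464
```

```bash
python3 -m pendant '[[0.1,0,0,0,0,0,255],[0,0,0,0,0,0,255]]'
python3 -m pendant '[[0.1,0,0,0,0,0,255],[0,0,0,0,0,0,255]]'
python3 -m pendant '[[0.1,0,0,0,0,0,255],[0,0,0,0,0,0,255]]'
```

```text
time: 7.25
position: [551.0, -120.6, 115.7]
eef_rot: [3.14, 0.003, -0.368]
ft_force: [-6.2, -2.8, 9.6]
width: 0.46
time: 7.42
position: [551.0, -120.6, 115.7]
eef_rot: [3.14, 0.005, -0.368]
ft_force: [-9.5, -2.3, 12.7]
width: 0.467
time: 7.58
position: [551.1, -120.6, 115.7]
eef_rot: [3.14, 0.008, -0.368]
ft_force: [-10.7, -1.5, 15.2]
width: 0.464
```

```bash
python3 -m pendant '[[0,0,0,0,0,0,0],[0,0,0,0,0,0,0],[0,0,0,0,0,0,0],[0,0,0,0,0,0,0],[0,0,0,0,0,0,0],[0,0,0,0,0,0,0],[0,0,0,0,0,0,0],[0,0,0,0,0,0,0]]'
python3 -c "
from h import *
im=ctrl.get_image('wrist')[:,:,::-1]; cv2.imwrite('pics/g_w.png',im); to([0,0,0])"
```

```text
time: 8.25
position: [554.9, -121.2, 115.2]
eef_rot: [-3.142, 0.0, -0.367]
ft_force: [0.2, -0.8, -0.0]
width: 1.003
t 8.3 pos [ 554.9 -121.2  115.2] rot [-180.      0.    -21.05] F [ 0.6 -0.3 -0.2] w 1.001
shift tool cm [-56.14   8.62  11.53]
```

View pics/g_w.png

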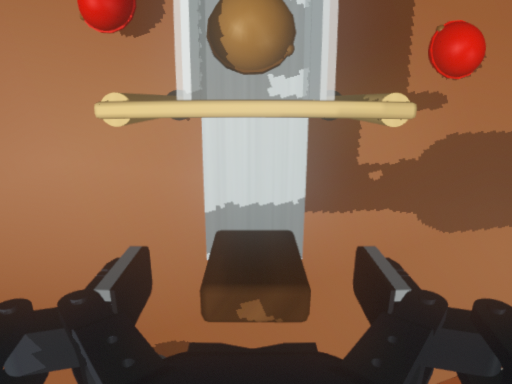

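The fingers are clear of the handle, so I'll rise straight up and then back off.

```bash
python3 -m pendant '[[0,0,-1.5,0,0,0,0],[0,0,-2,0,0,0,0],[0,0,-2,0,0,0,0],[0,0,-2,0,0,0,0],[0,0,-2,0,0,0,0],[0,0,-2,0,0,0,0],[0,0,-2,0,0,0,0],[0,2.4,0,0,0,0,0],[0,2.4,0,0,0,0,0],[0,2.4,0,0,0,0,0],[0,2.4,0,0,0,0,0],[0,2.4,0,0,0,0,0]]'
python3 -m pendant '[[0,2.4,0,0,0,0,0],[0,2.4,0,0,0,0,0],[0,2.4,0,0,0,0,0],[0,0,0,0,0,0,0],[0,0,0,0,0,0,0]]'
python3 - <<'E'
from h import *
to([549.9,-120.3,115])
for n in('scene','side'):
    im=ctrl.get_image(n)[:,:,::-1]; cv2.imwrite(f'pics/i_{n}.png',im)
    x,y=(125,125) if n=='scene' else (220,210); im=cv2.resize(im[y:y+125,x:x+145],None,fx=5,fy=5,interpolation=2)
    cv2.imwrite(f'pics/h_{n}.png',im)
E
```

```text
time: 9.3
position: [511.2, -234.2, 250.4]
eef_rot: [3.142, -0.0, -0.367]
ft_force: [0.1, 0.3, -0.7]
width: 1.004
time: 9.72
position: [485.0, -302.0, 250.3]
eef_rot: [3.141, 0.0, -0.371]
ft_force: [1.7, 0.4, 0.6]
width: 1.0
t 9.7167 pos [ 485.  -302.   250.3] rot [179.98   0.   -21.25] F [1.7 0.4 0.6] w 1.0
shift tool cm [ -0.54 -19.29  13.52]
```

View pics/h_side.png

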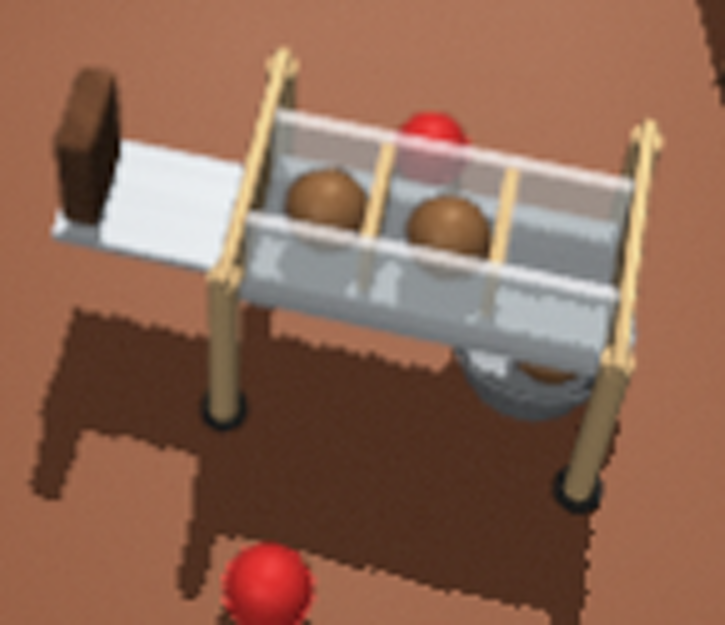

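View pics/i_scene.png

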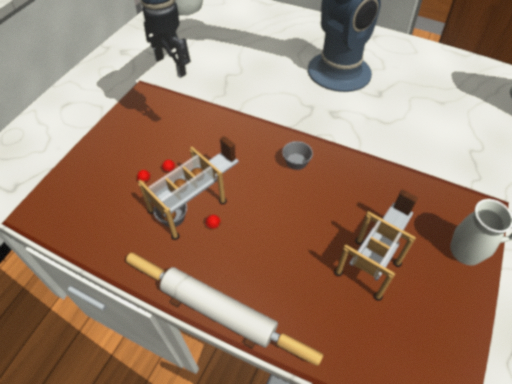

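View pics/h_scene.png

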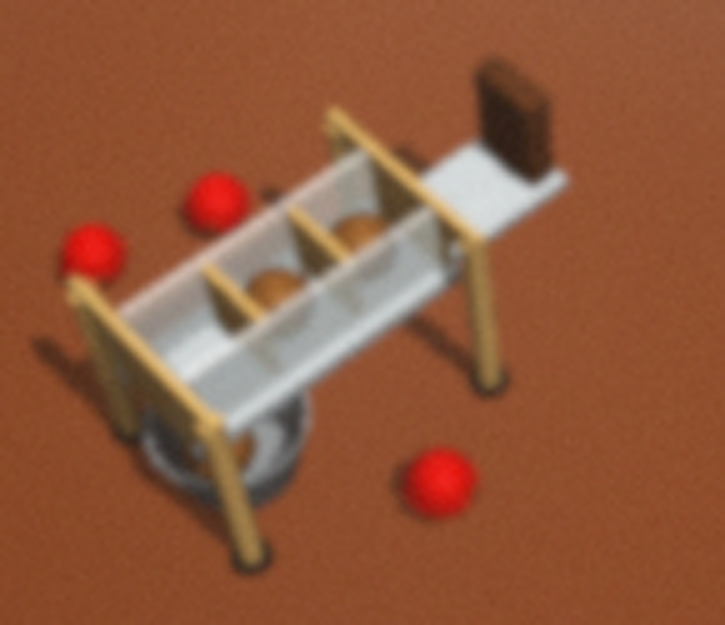

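```bash
python3 -c "
from rig import ctrl
print(ctrl.close_job())"
```

```text
the job is handed in; nothing more can be done
None
```

I pulled the walnut feeder's gate out about 51 mm. The farthest walnut dropped into the mould and the other two stayed in their cells. I then pushed the gate shut, let go, backed the arm away and handed the job in at about 10 s on the robot's clock.

- **Gate shut:** on the last pushes the arm stopped moving at x ≈ 551 mm while the resisting force rose to about 10 N, against the 2–3 N the gate normally takes. The handle ended about 1 mm further in than where it started.
- **Final pictures:** they show one walnut in the mould, two in the feeder with the floor closed, the red balls in place, and the other feeder looking unmoved. The gripper is clear of everything.
- **Measurement disagreements:** the camera views agreed on the handle's position to within about 2 mm. Single arm position readings in free space varied by up to about 4 mm. I re-centred the gripper from the wrist picture before gripping. No check failed.

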